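# Load the round blank and gauge the die

## Task

Seat the round blank flat in the round pocket of the die block and let go of it. Then take the gauge rod from its cradle, push it tip first down the die's angled guide tube until its collar stops on the tube's mouth, draw it fully out again, and finish holding the rod still and level in the gripper, the whole rod at least 20 cm above the bench, so that its tip can be read. The program ends while still holding the rod; the blank must stay seated, and the square blank must be left where it lies.

Things in the scene. Friction and masses are not known exactly. Their poses are not given: they have to be found in the camera images.
- die: Fixed steel die block 170 x 90 mm, 32 mm high, on the bench. Origin: centre of its underside; x along its length, z up. The round pocket is near its -x end (towards the robot); the guide tube rises over its +x end, leaning away from the robot, on a small post. Yaw varies.
- pocket (a point): Centre of the floor of the die's round pocket: 54 mm across, 6 mm deep with a 3 mm chamfered rim; its floor is 26 mm above the bench, the block's top face 32 mm. It lies 35 mm from the die's centre towards -x of the die. Axes as the die's.
- tube: Fixed round steel guide tube on the die block, 80 mm long, 19 mm outside and 13 mm inside, its upper 16 mm flaring to a funnel 30 mm outside and about 24 mm inside at the rim. Origin: centre of its lower end, 42 mm above the bench; its own x axis runs up the bore to the mouth, 40 degrees above level, leaning towards the die's +x.
- tube_mouth (a point): Centre of the guide tube's mouth, in the plane of its rim, 80 mm up the bore from the tube's origin, 93 mm above the bench. The collar stops here. Axes as the tube's.
- gauge: Loose gauge rod, 181 mm, 0.15 kg, lying level, axis 55 mm above the bench, tip towards the robot's side. Origin: on its axis, in the collar's tip-side face; own x along the rod to the tip. Steel shaft 10 mm thick from 0 to +75 mm (chamfered tip, dark rings), collar 32 mm across from 0 to -6 mm, dark round handle 16 mm thick from -6 to -106 mm. Centre of mass near -30 mm.
- cradle: Fixed grey cradle that carries the gauge rod: base plate 180 x 60 mm, 8 mm high, and two open V blocks, 12 mm wide along the rod, 40 mm and -88 mm along its x from its origin, rising at most 10 mm above the rod's axis; between them the handle is free for the fingers. Origin on the bench, under the gauge's origin within 6 mm; x axis as the gauge's
- gauge_tip (a point): Tip end of the gauge rod, +75 mm along its x axis.
- gauge_end (a point): Handle end of the gauge rod, -106 mm along its x axis.
- disc: Loose round aluminium blank, 50 mm in diameter, 16 mm thick, edges chamfered 1.5 mm, about 0.085 kg, flat on a fixed black rubber mat 3 mm thick. Origin: centre of its underside, z up. It stands 10 mm proud of the die when seated.
- square: Loose square aluminium blank, 46 x 46 mm, 16 mm thick, on the same mat about 100 mm from the round one; not to be moved. Origin: centre of its underside.
There are look-alikes about, which are no part of the job. What is meant by the gauge is not turquoise or white, and is the larger of those in its own colour.

How it is judged:
On the way, in this order (a step that is already met when the one before it is completed fails the run):
1. the round blank lies flat on the floor of the die's round pocket, let go (horizontal distance between disc and pocket below 0.004 m and z of disc in the frame of die between 0.023 and 0.0285 m and angle between disc's own z axis and vertical below 0.06 rad and contact force between the fingers and disc below 0.2 N and linear speed of disc below 0.02 m/s), for 0.2 s.
2. the gauge rod is in the guide tube with its collar stopped on the tube's mouth (x of gauge in the frame of tube below 0.0835 m and distance between gauge and tube_mouth below 0.006 m and angle between the x axis of gauge and the x axis of tube, either way round below 0.1 rad and x of gauge_tip in the frame of tube below 0.02 m), for 0.1 s.
3. the rod is drawn fully out of the tube, held in the gripper (distance between gauge_tip and tube_mouth above 0.02 m and (x of gauge_tip in the frame of tube above 0.09 m or height (world z) of gauge_tip above 0.15 m) and contact force between the fingers and gauge above 1 N), for 0.1 s.
At the end, for the whole second after the job is handed in: Rod gripped, still, level within 7 degrees, both ends at least 195 mm above the bench; round blank released in the pocket, within 4 mm of its centre and 2.5 mm of its floor, flat to 0.06 rad; square blank within 20 mm of its start (all of step 1 and contact force between the fingers and gauge above 1 N and height (world z) of each of gauge_tip, gauge_end above 0.195 m and angle between gauge's own x axis and vertical between 1.44 and 1.7 rad and linear speed of gauge below 0.03 m/s and angular speed of gauge below 0.2 rad/s and distance of square from where it was at the start of the episode below 0.02 m); the arm keeps its last pose, push and grip.
It fails at once if the square blank is shifted by more than 20 mm (distance of square from where it was at the start of the episode above 0.02 m).
It also fails if it takes over 64 s, if anything falls off the work surface, if the arm or the gripper's body presses on something with over 40 N, if the wrist force passes 120 N, or if a joint passes its speed limit or range.

## Robot

A 6-joint arm with a two-finger parallel gripper is mounted at the origin on the work surface. World frame = base frame: x ahead of the robot, y to its left, z up, the work surface at z = 0. Lengths are in m, angles in rad, forces in N, time in s.
With the tool pointing down it reaches from about 0.3 to 0.875 m from the base axis. Payload 6.4 kg.
Tool frame: the origin (TCP) lies on the centre line of the jaws, within the pads' length; the fingertips stand 25 mm ahead of it and the grasp point (between the pads) lies 6 mm ahead of it (ctrl.tip_reach is the distance from the TCP to the fingertips, in m); z points along the fingers, y is the line along which they close (so a half turn about z gives the same grasp; the last joint's range is limited). The gripper opens to 85 mm and grips with 20 to 120 N. Pads are 22 mm wide; open, the fingers measure 114 mm over their backs; the gripper's body (76 mm by 85 mm) begins 54 mm behind the grasp point. The pads swing forward as they close: fully open they stand 13 mm farther back than shut.
Start: joints at [-0.206, 0.181, 1.607, -0, 1.354, -0.206], TCP at [0.575, 0, 0.256] pointing down, gripper open.
Joint ranges: [-2.99, 2.99], [-0.89, 2.07], [0.3, 2.58], [-1.14, 4.28], [0, 2.63], [-3.12, 3.12]. Speed limits (rad/s): [2.57, 2.57, 3.01, 3.14, 3.14, 3.14].

## Interface

Orientations are given as a unit quaternion [w, x, y, z].
In Python, from bench import ctrl gives the robot as it stands.
- The arm moves only by the tool servo_tool, never from a script. Its argument "motion" is a list that holds one entry, the list of rows, each a list of 5 numbers: the shift along the tool's x, y, z in cm, then the turn about the tool's z in degrees, then the closure, from -1 (fully open) to 1 (shut). In form: [[[dx, dy, dz, twist, claw], ...]]. A call has 1 to 5 rows; each row is the pose to reach, as a shift and turn from the pose commanded when the call began, along the tool's axes at that moment; what a row does not reach only later rows make up. A row lasts 1/10 s, in which the tool goes at most 50 mm and 8.59 degrees, less where a joint would pass 70% of its speed; a pose out of reach is approached as far as the arm can. A call with a gripper value outside its range is refused whole. The fingers move at their own pace and stop on an object; the grip force is fixed at half the most. Time passes only in rows, so rows that repeat a pose let the fingers close. It gives the time, the measured TCP pose, the force, the opening and the grip force at its end, in the units of the state.
- ctrl.get_obs(): the state, without advancing time (a new reading comes with each control period).
- ctrl.camera(name): name is "scene" or "side" or "wrist"; returns a dict with "pixels" (384x512x3 uint8, red, green, blue), "depth" (384x512 float32, m along the optical axis (not along the pixel's ray), 0 where there is no reading), "fx", "fy", "cx", "cy" (pixels), "R" (3x3) and "t" (3): a world point X has camera coordinates R X + t; the wrist camera has in their place "hand_eye" (4x4, takes a point from camera to tool coordinates, whose origin is the TCP and whose axes are the flange's). Camera axes: x right, y down, z forward; pixel columns grow to the right and rows downward; lengths in m; the calibration is good to about 2 mm. A picture is of the moment at which its call begins: read the wrist's pose just before it.
- ctrl.hand_in(): hands the job in; it is judged then, once.
The state is a dict: "time_s": time; "q": joint angles; "dq": joint speeds; "joint_efforts": joint torques, N m; "eef_pos": TCP position; "eef_rot": TCP orientation; "wrist_force": force on the tool from outside, world axes, zero at the start; "torque": the same for the moment, N m; "opening": opening from 0.0 (shut) to 1.0 (fully open); "grasp_force": force on a finger pad.
Only numpy, scipy, OpenCV 4.12 (cv2) and the standard library are available. Lean on these libraries where they do the work, as an engineer would, in place of code of your own. Each camera call takes 0.05 s, during which the arm holds its last target. There are 200 camera calls.

## Working session

There is one attempt and no reset: what is moved stays moved. The work goes in short steps, Python scripts to look and compute and a tool call to move; the robot and the scene stay as the last step left them, time stands still between calls to the robot, and variables do not carry over. Pictures are saved under pics/ and viewed, at most 10 in all, crops included, and the job is handed in when it is done.

Besides the shell and the picture viewer there is one more tool, called after "Call:" by a JSON object that holds its "api" and its "payload", one argument or row to a line. servo_tool: Moves the arm, as the interface text tells. Its arguments: {"type":"object","properties":{"motion":{"type":"array"}},"required":["motion"]}

```bash
ls; mkdir -p pics; cat > h.py <<'E'
import numpy as np, cv2
from bench import ctrl
from scipy.spatial.transform import Rotation as Ro
def tool():
    o=ctrl.get_obs(); w,x,y,z=o["eef_rot"]; T=np.eye(4)
    T[:3,:3]=Ro.from_quat([x,y,z,w]).as_matrix(); T[:3,3]=o["eef_pos"]; return T
def shot(name):
    T=tool(); c=ctrl.camera(name)
    if "R" in c:
        c["Rw"]=np.array(c["R"]).T; c["o"]=-c["Rw"]@np.array(c["t"])
    else:
        M=T@np.array(c["hand_eye"]); c["Rw"]=M[:3,:3]; c["o"]=M[:3,3]
    return c
def plane(c,uv,z):   # rays through pixels onto world height z
    uv=np.atleast_2d(uv).astype(float)
    d=np.c_[(uv[:,0]-c["cx"])/c["fx"],(uv[:,1]-c["cy"])/c["fy"],np.ones(len(uv))]@c["Rw"].T
    return c["o"]+d*((z-c["o"][2])/d[:,2])[:,None]
def cloud(c):
    v,u=np.indices(c["depth"].shape); d=c["depth"]
    p=np.dstack([(u-c["cx"])/c["fx"]*d,(v-c["cy"])/c["fy"]*d,d])
    return p@c["Rw"].T+c["o"]
def save(c,n): cv2.imwrite("pics/"+n,c["pixels"][:,:,::-1])
E
python3 - <<'E'
from h import *
o=ctrl.get_obs(); print(o, ctrl.tip_reach)
for n in("scene","side","wrist"):
    c=shot(n); save(c,n+"0.png"); print(n,c["o"],c["Rw"][:,2],c["fx"],(c["depth"]>0).mean())
    np.savez(n+"0.npz",**{k:c[k] for k in("pixels","depth","fx","fy","cx","cy","Rw","o")})
a=[cv2.imread(f"pics/{n}0.png") for n in("scene","side")]
E
```

```text
pics
{'time_s': 0.0, 'q': array([-2.06280726e-01,  1.81516808e-01,  1.60799652e+00,  1.64705741e-05,
        1.35384299e+00, -2.06258144e-01]), 'dq': array([ 0.00181441,  0.00182316,  0.00131781, -0.00021512, -0.0017929 ,
        0.00203964]), 'joint_efforts': array([ 3.41415571e-04, -4.44869328e+01, -3.51340663e+01, -2.51131587e-04,
        9.11703974e-03,  3.43231875e-05]), 'eef_pos': array([5.74485856e-01, 1.41005937e-04, 2.55403314e-01]), 'eef_rot': array([-7.42439509e-04,  7.07115749e-01,  7.07097264e-01, -4.75891715e-04]), 'wrist_force': array([-0.3702194 ,  0.23218119,  0.28426452]), 'torque': array([-0.01145969,  0.03234777,  0.04724246]), 'grasp_force': 0.0, 'opening': 1.0011345150286224} 0.025
scene [0.71517666 0.50519334 0.78765058] [-0.33705307 -0.5915506  -0.73243643] 360.26685070142906 0.9959462483723959
side [ 0.06099531 -0.88632081  0.68921567] [ 0.3184055   0.75384646 -0.57474642] 362.5651436197701 0.9959004720052084
wrist [0.57452412 0.080779   0.37384325] [-0.00140174 -0.30833247 -0.95127763] 290.9906503957191 0.9959259033203125
```

View pics/scene0.png

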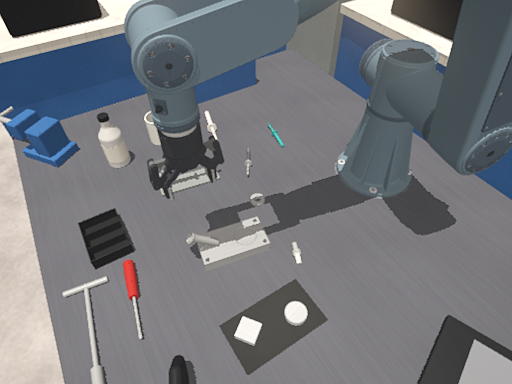

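View pics/side0.png

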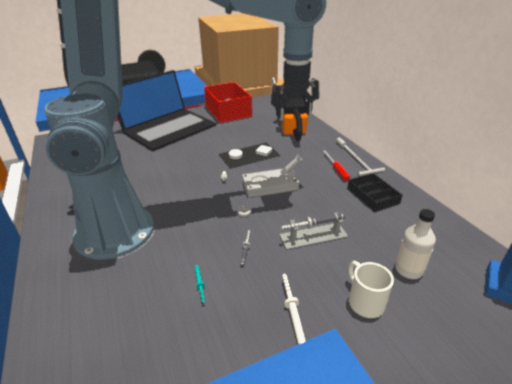

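Scene: round blank at (296,313), square at (248,330) on the mat, die at (235,245) with tube mouth near (197,240). Side: rod in its cradle at (313,230), look-alikes at (246,247), (200,285), (290,305). Now I'll measure with the calibration.

```bash
cat > m.py <<'E'
from h import *
L=lambda n:{k:v for k,v in np.load(n+"0.npz").items()}
sc,si=L("scene"),L("side")
def blob(c,box,zr,bright=0):
    u0,v0,u1,v1=box; m=np.zeros(c["depth"].shape,np.uint8)
    z=cloud(c)[:,:,2]; g=c["pixels"].min(2)
    m[v0:v1,u0:u1]=((z>zr[0])&(z<zr[1])&(g>bright))[v0:v1,u0:u1]; return m
def cen(c,m,z):
    cs,_=cv2.findContours(m,0,2); k=max(cs,key=cv2.contourArea); 
    q=plane(c,k[:,0,:],z)[:,:2]; return q,cv2.minAreaRect((q*1000).astype(np.float32)),cv2.minEnclosingCircle((q*1000).astype(np.float32))
if __name__=="__main__":
    for n,c,bd,bs in(("scene",sc,(278,295,318,335),(230,312,268,350)),("side",si,(225,146,245,163),(254,143,275,158))):
        for b in(bd,bs):
            g=blob(c,b,(-.1,.2),180); q,r,k=cen(c,g,.019); print(n,g.sum(),r,k)
    rgb=[]
    H=np.full((700,700),0.);C=np.zeros((700,700,3),np.uint8)
    for c in(sc,si):
        P=cloud(c).reshape(-1,3);ok=(c["depth"].ravel()>0)
        P=P[ok];col=c["pixels"].reshape(-1,3)[ok]
        i=((P[:,0]-.2)*1000).astype(int);j=((P[:,1]+.35)*1000).astype(int)
        k=(i>=0)&(i<700)&(j>=0)&(j<700)&(P[:,2]<.14)&(P[:,2]>.012)
        for a,b,z in zip(i[k],j[k],P[k,2]):
            H[a,b]=max(H[a,b],z)
    v=(np.clip(H/.12,0,1)*255).astype(np.uint8); v=cv2.dilate(v,np.ones((2,2)))
    im=cv2.applyColorMap(v,cv2.COLORMAP_JET); im[v==0]=0
    cv2.imwrite("pics/top.png",im[:600])
E
python3 m.py
```

```text
scene 392 ((473.71160888671875, 254.79049682617188), (47.714962005615234, 47.51533508300781), 11.39098834991455) ((473.3995056152344, 254.9447784423828), 25.16641616821289)
scene 477 ((582.822998046875, 233.76954650878906), (46.319427490234375, 46.717987060546875), 36.993141174316406) ((583.0189819335938, 233.8983154296875), 31.253190994262695)
side 72 ((473.7117919921875, 252.2439727783203), (46.57477951049805, 46.026981353759766), 64.73628997802734) ((474.4727783203125, 250.63095092773438), 26.749038696289062)
side 74 ((582.36865234375, 228.72955322265625), (47.861167907714844, 45.36020278930664), 38.549537658691406) ((582.9806518554688, 227.32054138183594), 27.963117599487305)
```

View pics/top.png

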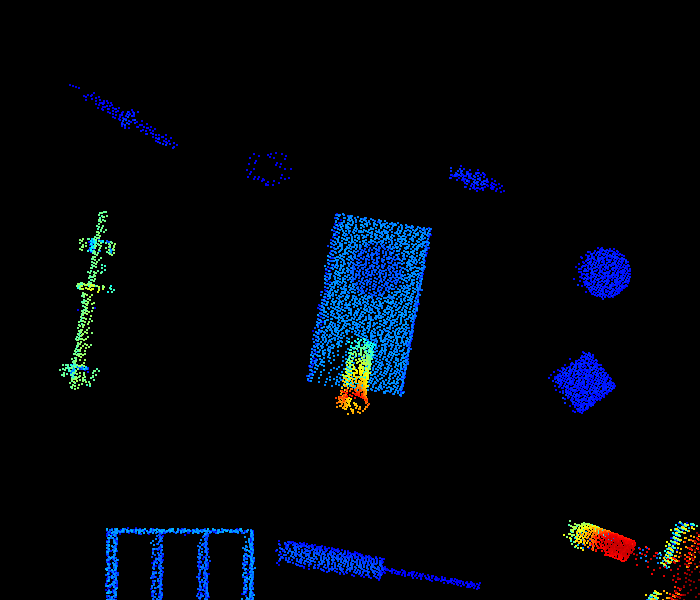

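The height map (row = x−0.2 m, column = y+0.35 m, in mm) shows the die centred near (300,370), tube mouth near (398,355), rod from (212,103) to (388,73) with collar at (287,90), disc at (273,605), square at (382,585). Sizes agree with those given; fitting die and rod next.

```bash
cat > fit.py <<'E'
from m import *
for n,c in(("scene",sc),("side",si)):
    P=cloud(c)[c["depth"]>0]
    B=lambda a,b,e,f,z0,z1:P[(P[:,0]>a)&(P[:,0]<b)&(P[:,1]>e)&(P[:,1]<f)&(P[:,2]>z0)&(P[:,2]<z1)]
    q=B(.40,.61,-.06,.1,.027,.037); r=cv2.minAreaRect((q[:,:2]*1000).astype(np.float32)); print(n,"die",r,np.median(q[:,2]))
    q=B(.56,.63,-.05,.05,.085,.12); print(" mouth hi",len(q),q.mean(0),q.min(0),q.max(0))
    q=B(.40,.60,-.29,-.23,.050,.0645); 
    s=(q[:,0]<.43)|((q[:,0]>.50)&(q[:,0]<.56)); l=cv2.fitLine((q[s][:,:2]*1000).astype(np.float32),cv2.DIST_HUBER,0,.01,.01).ravel(); print(" rod",l,q.min(0),q.max(0),np.percentile(q[s][:,2],[5,50,95]))
    q=B(.46,.52,-.30,-.22,.066,.075); print(" collar",len(q),q.mean(0))
E
python3 fit.py
```

```text
scene die ((504.8016357421875, 21.169445037841797), (93.19033813476562, 171.09774780273438), 80.1888656616211) 0.030570965964336727
 mouth hi 78 [0.596031   0.00610304 0.09244446] [ 0.58282653 -0.01172323  0.08516565] [0.61050146 0.01862303 0.10448389]
 rod [   0.5825062   -0.8128263  545.21606   -260.7068   ] [ 0.46472892 -0.28342282  0.05049223] [ 0.58551352 -0.23618658  0.06340571] [0.06013199 0.06148917 0.06284636]
 collar 0 [nan nan nan]
side die ((505.8997497558594, 16.72247314453125), (96.67404174804688, 171.2844696044922), 79.72889709472656) 0.03181621947721569
 mouth hi 40 [ 0.59472549 -0.00396449  0.09298603] [ 0.58469386 -0.01484155  0.08536649] [0.61207704 0.00965162 0.10423549]
 rod [ 9.8483020e-01 -1.7352083e-01  5.0742758e+02 -2.6487003e+02] [ 0.4110491  -0.2885092   0.05005577] [ 0.58855313 -0.23554714  0.0644554 ] [0.05267551 0.05993513 0.063818  ]
 collar 18 [ 0.48725108 -0.25980846  0.06924512]fit.py:9: RuntimeWarning: Mean of empty slice.
  q=B(.46,.52,-.30,-.22,.066,.075); print(" collar",len(q),q.mean(0))
  ret = um.true_divide(
```

Call:
{"api": "servo_tool", "payload": {
  "motion": [
    [[12, -10, 0, -40, -1], [12, -10, 0, -40, -1], [12, -10, 0, -40, -1], [12, -10, 0, -40, -1], [12, -10, 0, -40, -1]]
  ]
}}

```text
time_s: 0.65
eef_pos: [0.4735, 0.1217, 0.2562]
eef_rot: [-0.0, 0.419, 0.908, 0.0]
wrist_force: [0.2, -0.8, 0.1]
opening: 0.999
grasp_force: 0.0
```

Call:
{"api": "servo_tool", "payload": {
  "motion": [
    [[10, 8.4, 4, -40, -1], [10, 8.4, 4, -40, -1], [10, 8.4, 4, -40, -1], [10, 8.4, 4, -40, -1], [10, 8.4, 4, -40, -1]]
  ]
}}

```text
time_s: 1.15
eef_pos: [0.4742, 0.2518, 0.2152]
eef_rot: [-0.001, 0.083, 0.997, -0.0]
wrist_force: [-0.6, -0.9, -0.4]
opening: 1.0
grasp_force: 0.0
```

```bash
cat > fw.py <<'E'
from m import *
w=shot("wrist"); save(w,"wrist1.png"); z=cloud(w)[:,:,2]; P=cloud(w)
T=tool(); print(T.round(3))
for c,n in((w,"wrist"),):
    m=((P[:,:,2]>.012)&(P[:,:,2]<.03)&(np.hypot(P[:,:,0]-.474,P[:,:,1]-.253)<.034)&(w["pixels"].min(2)>130)).astype(np.uint8)
    q,r,k=cen(w,m,.019); print(m.sum(),r,k, np.median(z[m>0]))
d=np.array([k[0][0]/1000,k[0][1]/1000,.019])-T[:3,3]; print("tool-frame",(T[:3,:3].T@d*100).round(2))
E
python3 fw.py
```

```text
[[-0.987  0.163 -0.001  0.474]
 [ 0.163  0.987 -0.     0.251]
 [ 0.001 -0.001 -1.     0.216]
 [ 0.     0.     0.     1.   ]]
1506 ((471.9167175292969, 255.0001220703125), (48.96107482910156, 47.8470344543457), 80.47722625732422) ((471.9126892089844, 254.9538116455078), 24.854766845703125) 0.019532380463207627
tool-frame [ 0.28  0.33 19.65]
```

View pics/wrist1.png

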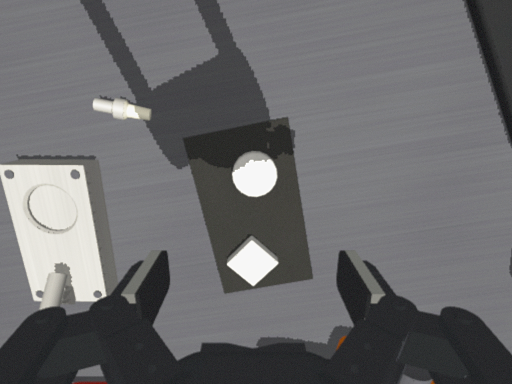

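Call:
{"api": "servo_tool", "payload": {
  "motion": [
    [[0.3, 0.3, 10, 0, -1], [0.3, 0.3, 15, 0, -1], [0.3, 0.3, 18.2, 0, -1], [0.3, 0.3, 18.2, 0, -1], [0.3, 0.3, 18.2, 0, -1]]
  ]
}}

```text
time_s: 1.7
eef_pos: [0.4683, 0.2526, 0.0294]
eef_rot: [-0.005, 0.088, 0.996, -0.002]
wrist_force: [-0.8, 0.3, 0.1]
opening: 0.998
grasp_force: 0.0
```

Call:
{"api": "servo_tool", "payload": {
  "motion": [
    [[0, 0, 0, 0, 1], [0, 0, 0, 0, 1], [0, 0, 0, 0, 1], [0, 0, 0, 0, 1], [0, 0, 0, 0, 1]]
  ]
}}

```text
time_s: 2.2
eef_pos: [0.4748, 0.2547, 0.0377]
eef_rot: [0.002, 0.087, 0.996, 0.001]
wrist_force: [-2.7, -0.7, 10.2]
opening: 0.538
grasp_force: 59.8
```

```bash
python3 - <<'E'
from h import *
o=ctrl.get_obs(); print({k:np.round(o[k],4) for k in("eef_pos","wrist_force","opening","grasp_force","torque")})
w=shot("wrist"); save(w,"wrist2.png"); print(ctrl.get_obs()["eef_pos"],ctrl.get_obs()["wrist_force"])
E
```

```text
{'eef_pos': array([0.4748, 0.2547, 0.0377]), 'wrist_force': array([-2.7396, -0.7102, 10.2363]), 'opening': np.float64(0.538), 'grasp_force': np.float64(59.7724), 'torque': array([-0.2214,  0.4946, -0.0057])}
[0.47479858 0.25467509 0.03772232] [-3.04466347 -0.79440645  9.18634574]
```

View pics/wrist2.png

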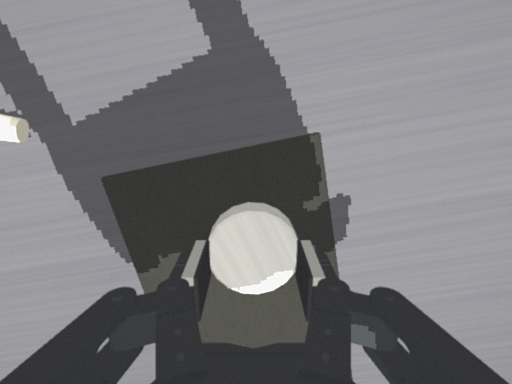

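The disc top is at (254,249) between the pads, but the opening (≈46 mm) and the 10 N upward push show that the tips are only on the top chamfer. I'll open, go lower and re-grip.

Call:
{"api": "servo_tool", "payload": {
  "motion": [
    [[0, 0, 0, 0, -1], [0, 0, 0, 0, -1], [0, 0, 0, 0, -1], [0, 0, 0, 0, -1], [0, 0, 0, 0, -1]]
  ]
}}

```text
time_s: 2.75
eef_pos: [0.4726, 0.2541, 0.0343]
eef_rot: [-0.0, 0.087, 0.996, -0.0]
wrist_force: [0.0, -0.5, 0.1]
opening: 0.999
grasp_force: 0.0
```

```bash
sed -i 's/wrist1.png/wrist3.png/' fw.py; python3 fw.py
```

```text
[[-0.985  0.174 -0.     0.473]
 [ 0.174  0.985 -0.     0.254]
 [ 0.    -0.    -1.     0.034]
 [ 0.     0.     0.     1.   ]]
6525 ((470.822509765625, 256.4783630371094), (48.7696533203125, 51.75533676147461), 82.94479370117188) ((470.8814392089844, 256.6510009765625), 25.949291229248047) 0.019582994179503294
tool-frame [0.21 0.23 1.52]
```

Call:
{"api": "servo_tool", "payload": {
  "motion": [
    [[0, 0, 0.4, 0, -1], [0, 0, 0.4, 0, -1], [0, 0, 0.4, 0, 1], [0, 0, 0.4, 0, 1], [0, 0, 0.4, 0, 1]]
  ]
}}

```text
time_s: 3.3
eef_pos: [0.4729, 0.2541, 0.0309]
eef_rot: [0.0, 0.087, 0.996, -0.0]
wrist_force: [-2.2, 0.5, 6.0]
opening: 0.551
grasp_force: 60.6
```

Call:
{"api": "servo_tool", "payload": {
  "motion": [
    [[0, 0, 0, 0, 1], [0, 0, 0, 0, 1], [0, 0, 0, 0, 1]]
  ]
}}

```text
time_s: 3.6
eef_pos: [0.4729, 0.2542, 0.031]
eef_rot: [0.0, 0.087, 0.996, 0.0]
wrist_force: [-2.2, 0.9, 6.1]
opening: 0.547
grasp_force: 61.1
```

Call:
{"api": "servo_tool", "payload": {
  "motion": [
    [[0, 0, -5, 0, 1], [0, 0, -10, 0, 1], [0, 0, -15, 0, 1], [0, 0, -15, 0, 1], [0, 0, -15, 0, 1]]
  ]
}}

```text
time_s: 4.1
eef_pos: [0.4734, 0.2544, 0.1817]
eef_rot: [0.002, 0.087, 0.996, 0.001]
wrist_force: [-0.3, 0.0, -1.3]
opening: 0.559
grasp_force: 62.4
```

```bash
cat > disc.py <<'E'
from h import *
import sys
o=ctrl.get_obs(); print(o["wrist_force"],o["opening"],o["grasp_force"])
T=tool(); w=shot("wrist"); save(w,sys.argv[1]); P=(cloud(w)-T[:3,3])@T[:3,:3]
m=((np.hypot(P[:,:,0],P[:,:,1])<.026)&(P[:,:,2]>.0)&(P[:,:,2]<.03)&(w["pixels"].min(2)>110)).astype(np.uint8)
m=cv2.morphologyEx(m,cv2.MORPH_OPEN,np.ones((5,5)))
q=P[m>0]; A=np.c_[q[:,:2],np.ones(len(q))]; co,*_=np.linalg.lstsq(A,q[:,2],rcond=None)
print("n",len(q),"top plane dz/dx dz/dy z0",co.round(4),"centre mean",q.mean(0).round(4),"ext",np.ptp(q,0).round(4))
E
python3 disc.py wrist4.png
```

```text
[-0.30444975  0.03915154 -1.34572407] 0.558741468259053 62.41136994212866
n 6850 top plane dz/dx dz/dy z0 [ 0.0578 -0.008   0.0117] centre mean [0.0037 0.0011 0.0119] ext [0.05   0.047  0.0162]
```

View pics/wrist4.png

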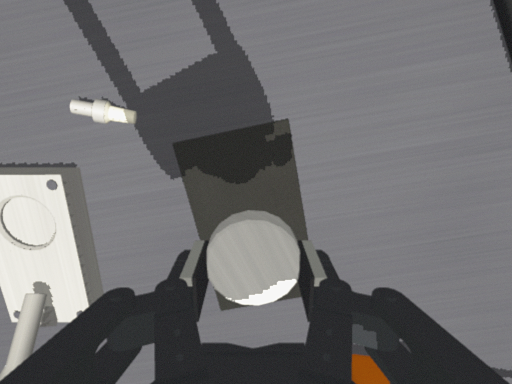

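Disc held between the pads (top at (254,257)), about 3° tilted, which is fine. Next I'll move to view the pocket from above.

Call:
{"api": "servo_tool", "payload": {
  "motion": [
    [[-3, -4.5, 0, 0, 1], [-6, -9, 0, 0, 1], [-9, -13.5, 0, 0, 1], [-11, -18, 0, 0, 1], [-12, -22.4, 0, 0, 1]]
  ]
}}

```text
time_s: 4.65
eef_pos: [0.5507, 0.0171, 0.1776]
eef_rot: [-0.002, 0.087, 0.996, 0.0]
wrist_force: [1.2, -0.4, -0.4]
opening: 0.551
grasp_force: 62.4
```

Call:
{"api": "servo_tool", "payload": {
  "motion": [
    [[0, 0, 0, 0, 1], [0, 0, 0, 0, 1], [0, 0, 0, 0, 1]]
  ]
}}

```text
time_s: 4.95
eef_pos: [0.5501, 0.0198, 0.1785]
eef_rot: [-0.002, 0.087, 0.996, 0.0]
wrist_force: [-0.8, -0.2, -1.9]
opening: 0.551
grasp_force: 62.4
```

```bash
cat > pk.py <<'E'
from h import *
T=tool(); w=shot("wrist"); save(w,"wrist5.png"); P=cloud(w); print(T[:3].round(4))
near=(np.hypot(P[:,:,0]-.4705,P[:,:,1]-.025)<.055)
top=near&(abs(P[:,:,2]-.032)<.003)
print("z hist",np.histogram(P[near][:,2],bins=np.arange(-.002,.042,.002)))
f=(near&(P[:,:,2]>.018)&(P[:,:,2]<.0285)&(np.hypot(P[:,:,0]-.4705,P[:,:,1]-.025)<.033)).astype(np.uint8)
f=cv2.morphologyEx(f,cv2.MORPH_OPEN,np.ones((3,3)))
cs,_=cv2.findContours(f,0,2); k=max(cs,key=cv2.contourArea); q=(plane(w,k[:,0,:],.028)*1000)[:,:2].astype(np.float32)
e=cv2.fitEllipse(q); print("pocket",e,cv2.minEnclosingCircle(q),"pix",cv2.fitEllipse(k)[0])
p=np.array([e[0][0]/1000,e[0][1]/1000,.026]); print("tool",(T[:3,:3].T@(p-T[:3,3])*100).round(2))
b=P[(P[:,:,2]>.029)&(P[:,:,2]<.035)&(abs(P[:,:,0]-.505)<.12)&(abs(P[:,:,1]-.02)<.08)]
print("die",cv2.minAreaRect((b[:,:2]*1000).astype(np.float32)))
E
python3 pk.py
```

```text
[[-9.849e-01  1.733e-01 -3.300e-03  5.501e-01]
 [ 1.733e-01  9.849e-01  1.000e-03  1.980e-02]
 [ 3.400e-03  5.000e-04 -1.000e+00  1.785e-01]]
z hist (array([  68,  215,   12,    0,    0,    0,    0,    0,    0,    0,    0,
          0,    0,  510, 2463,  265, 1822, 6590,  306,    0,    0]), array([-0.002,  0.   ,  0.002,  0.004,  0.006,  0.008,  0.01 ,  0.012,
        0.014,  0.016,  0.018,  0.02 ,  0.022,  0.024,  0.026,  0.028,
        0.03 ,  0.032,  0.034,  0.036,  0.038,  0.04 ]))
pocket ((469.8931579589844, 26.439359664916992), (52.38634490966797, 52.857051849365234), 138.4341278076172) ((469.97076416015625, 26.483304977416992), 27.015689849853516) pix (242.55270385742188, 100.33234405517578)
tool [ 7.97 -0.75 15.28]
die ((504.397705078125, 20.47231674194336), (90.23265838623047, 170.03546142578125), 80.09998321533203)
```

View pics/wrist5.png

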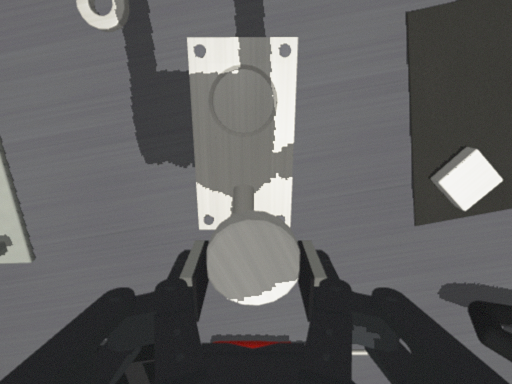

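The pocket shows at (243,100), measured 52–53 mm across at (0.470, 0.026), matching the die fit. Moving over it and lowering.

Call:
{"api": "servo_tool", "payload": {
  "motion": [
    [[4, -0.4, 0, 0, 1], [7.8, -0.8, 0, 0, 1], [7.8, -0.8, 5, 0, 1], [7.8, -0.8, 9, 0, 1], [7.8, -0.8, 11, 0, 1]]
  ]
}}

```text
time_s: 5.5
eef_pos: [0.4705, 0.0266, 0.0677]
eef_rot: [-0.002, 0.086, 0.996, 0.0]
wrist_force: [-0.2, 0.6, -1.8]
opening: 0.55
grasp_force: 62.4
```

Call:
{"api": "servo_tool", "payload": {
  "motion": [
    [[0, 0, 0, 0, 1], [0, 0, 0, 0, 1], [0, 0, 0.6, 0, 1], [0, 0, 0.9, 0, 1], [0, 0, 1.2, 0, 1]]
  ]
}}

```text
time_s: 6.0
eef_pos: [0.4738, 0.0245, 0.0588]
eef_rot: [0.001, 0.087, 0.996, -0.0]
wrist_force: [-1.9, 0.1, 5.5]
opening: 0.55
grasp_force: 63.0
```

Call:
{"api": "servo_tool", "payload": {
  "motion": [
    [[0, 0, 0, 0, 1], [0, 0, 0, 0, 1]]
  ]
}}

```text
time_s: 6.2
eef_pos: [0.4737, 0.0245, 0.0588]
eef_rot: [0.001, 0.087, 0.996, 0.0]
wrist_force: [0.7, 0.5, 2.6]
opening: 0.548
grasp_force: 62.8
```

```bash
python3 disc.py wrist6.png; python3 -c "
from h import *
print(tool()[:3].round(4))"
```

```text
[0.68767736 0.52947202 2.56351434] 0.5484872428623907 62.827881295233965
n 6940 top plane dz/dx dz/dy z0 [ 0.0876 -0.0159  0.0117] centre mean [0.0037 0.001  0.012 ] ext [0.0495 0.0468 0.0182]
[[-9.848e-01  1.738e-01  1.100e-03  4.736e-01]
 [ 1.738e-01  9.848e-01 -0.000e+00  2.450e-02]
 [-1.000e-03  2.000e-04 -1.000e+00  5.880e-02]]
```

Call:
{"api": "servo_tool", "payload": {
  "motion": [
    [[0.1, 0.1, 0.1, 0, 1], [0.1, 0.1, 0.2, 0, 1], [0.1, 0.1, 0.3, 0, 1], [0.1, 0.1, 0.3, 0, 1]]
  ]
}}

```text
time_s: 6.65
eef_pos: [0.4719, 0.0258, 0.0548]
eef_rot: [-0.0, 0.087, 0.996, 0.0]
wrist_force: [-0.5, 0.6, -0.8]
opening: 0.554
grasp_force: 62.5
```

Call:
{"api": "servo_tool", "payload": {
  "motion": [
    [[0, 0, 0.1, 0, 1], [0, 0, 0.1, 0, -0.6], [0, 0, 0.1, 0, -1], [0, 0, 0.1, 0, -1], [0, 0, 0.1, 0, -1]]
  ]
}}

```text
time_s: 7.15
eef_pos: [0.4723, 0.0257, 0.0542]
eef_rot: [-0.0, 0.087, 0.996, 0.0]
wrist_force: [0.4, 0.6, -1.4]
opening: 1.004
grasp_force: 0.0
```

Call:
{"api": "servo_tool", "payload": {
  "motion": [
    [[0, 0, -5, 0, -1], [0, 0, -10, 0, -1], [-3, 0, -15, 0, -1], [-5, 0, -15, 0, -1], [-5, 0, -15, 0, -1]]
  ]
}}

```text
time_s: 7.65
eef_pos: [0.5253, 0.016, 0.2074]
eef_rot: [0.004, 0.087, 0.996, -0.0]
wrist_force: [-0.6, -0.5, -0.1]
opening: 0.999
grasp_force: 0.0
```

```bash
cat > chk.py <<'E'
from h import *
w=shot("wrist"); P=cloud(w); z=P[:,:,2]
m=((np.hypot(P[:,:,0]-.470,P[:,:,1]-.026)<.04)&(z>.037)&(z<.05)).astype(np.uint8)
cs,_=cv2.findContours(m,0,2);k=max(cs,key=cv2.contourArea);q=(plane(w,k[:,0,:],.042)*1000)[:,:2].astype(np.float32)
print("disc",cv2.fitEllipse(q),"pix",cv2.fitEllipse(k)[0])
i=cv2.erode(m,np.ones((5,5)))>0; p=P[i]; print("plane",np.linalg.lstsq(np.c_[p[:,:2]-p[:,:2].mean(0),np.ones(len(p))],p[:,2],rcond=None)[0].round(4))
t=P[(z>.029)&(z<.035)&(abs(P[:,:,0]-.505)<.12)&(abs(P[:,:,1]-.02)<.08)]
print("die",cv2.minAreaRect((t[:,:2]*1000).astype(np.float32)),np.median(t[:,2])); save(w,"wrist7.png")
E
python3 chk.py
```

```text
disc ((471.52740478515625, 27.1234073638916), (48.51532745361328, 48.569725036621094), 126.04693603515625) pix (252.82972717285156, 126.56927490234375)
plane [-0.0004  0.0011  0.0426]
die ((504.41461181640625, 20.41857147216797), (90.30563354492188, 169.51123046875), 80.03668212890625) 0.03264442101456577
```

Disc seated: flat, centre within about 2 mm, standing 10 mm proud. Now to the rod.

Call:
{"api": "servo_tool", "payload": {
  "motion": [
    [[-1, -5, 0, 0, -1], [-2, -10, 0, 0, -1], [-3, -15, 0, 0, -1], [-4, -20, 0, 0, -1], [-5, -25, 0, 0, -1]]
  ]
}}

```text
time_s: 8.2
eef_pos: [0.5256, -0.2338, 0.2026]
eef_rot: [-0.001, 0.087, 0.996, 0.001]
wrist_force: [0.5, 0.3, -0.2]
opening: 1.002
grasp_force: 0.0
```

Call:
{"api": "servo_tool", "payload": {
  "motion": [
    [[-0.3, -3, 0, 0, -1], [-0.3, -3, 0, 0, -1], [-0.3, -3, 0, 0, -1]]
  ]
}}

```text
time_s: 8.5
eef_pos: [0.5236, -0.2625, 0.2025]
eef_rot: [-0.001, 0.088, 0.996, 0.001]
wrist_force: [-0.0, 0.9, 0.0]
opening: 1.002
grasp_force: 0.0
```

```bash
cat > rod.py <<'E'
from h import *
T=tool(); w=shot("wrist"); save(w,"wrist8.png"); P=cloud(w); z=P[:,:,2]; print(T[:3].round(4))
m=((z>.048)&(z<.08)&(P[:,:,0]>.39)&(P[:,:,0]<.61)&(P[:,:,1]>-.31)&(P[:,:,1]<-.21)&(w["pixels"].max(2)>0)).astype(np.uint8)
L=(P-T[:3,3])@T[:3,:3]      # tool frame
q=L[m>0]; print("x range",q[:,0].min(),q[:,0].max())
for a in np.arange(-.08,.14,.01):
    s=q[(q[:,0]>a)&(q[:,0]<a+.01)]
    if len(s)>5: print(round(a+.005,3),len(s),"y %.4f..%.4f mid %.4f zmax(world) %.4f"%(s[:,1].min(),s[:,1].max(),(s[:,1].min()+s[:,1].max())/2,T[2,3]-s[:,2].min()))
E
python3 rod.py
```

```text
[[-0.9845  0.1753 -0.0027  0.5236]
 [ 0.1753  0.9845  0.0026 -0.2625]
 [ 0.0031  0.0021 -1.      0.2025]]
x range -0.06675125812608391 0.11445254686670274
-0.065 78 y -0.0033..0.0119 mid 0.0043 zmax(world) 0.0646
-0.055 246 y -0.0154..0.0229 mid 0.0038 zmax(world) 0.0651
-0.045 354 y -0.0152..0.0228 mid 0.0038 zmax(world) 0.0655
-0.035 152 y -0.0042..0.0106 mid 0.0032 zmax(world) 0.0647
-0.025 156 y -0.0041..0.0105 mid 0.0032 zmax(world) 0.0646
-0.015 163 y -0.0050..0.0104 mid 0.0027 zmax(world) 0.0646
-0.005 170 y -0.0050..0.0104 mid 0.0027 zmax(world) 0.0646
0.005 173 y -0.0049..0.0103 mid 0.0027 zmax(world) 0.0650
0.015 181 y -0.0058..0.0102 mid 0.0022 zmax(world) 0.0650
0.025 189 y -0.0057..0.0101 mid 0.0022 zmax(world) 0.0646
0.035 362 y -0.0137..0.0171 mid 0.0017 zmax(world) 0.0732
0.045 141 y -0.0037..0.0172 mid 0.0068 zmax(world) 0.0665
0.055 127 y -0.0037..0.0053 mid 0.0008 zmax(world) 0.0621
0.065 126 y -0.0044..0.0052 mid 0.0004 zmax(world) 0.0618
0.075 463 y -0.0190..0.0197 mid 0.0004 zmax(world) 0.0658
0.085 327 y -0.0195..0.0196 mid 0.0000 zmax(world) 0.0648
0.095 151 y -0.0051..0.0042 mid -0.0004 zmax(world) 0.0616
0.105 155 y -0.0051..0.0042 mid -0.0004 zmax(world) 0.0618
0.115 58 y -0.0050..0.0042 mid -0.0004 zmax(world) 0.0612
```

View pics/wrist8.png

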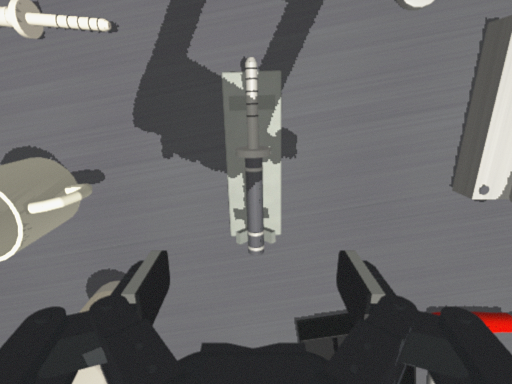

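The rod lies from tip (251,60) to handle end (256,250), measured length 181 mm, collar at (255,152). Descending onto the handle about 45 mm behind the collar.

Call:
{"api": "servo_tool", "payload": {
  "motion": [
    [[-0.5, 0.2, 5, -1.5, -1], [-0.5, 0.2, 10, -1.5, -1], [-0.5, 0.2, 13, -1.5, -1], [-0.5, 0.2, 14.2, -1.5, -1], [-0.5, 0.2, 14.2, -1.5, -1]]
  ]
}}

```text
time_s: 9.05
eef_pos: [0.5293, -0.2597, 0.0605]
eef_rot: [-0.002, 0.073, 0.997, 0.001]
wrist_force: [-0.2, 0.0, -0.0]
opening: 0.999
grasp_force: 0.0
```

Call:
{"api": "servo_tool", "payload": {
  "motion": [
    [[0, 0, 0, 0, 0], [0, 0, 0, 0, 1], [0, 0, 0, 0, 1], [0, 0, 0, 0, 1], [0, 0, 0, 0, 1]]
  ]
}}

```text
time_s: 9.55
eef_pos: [0.5307, -0.2621, 0.0632]
eef_rot: [0.001, 0.074, 0.997, -0.0]
wrist_force: [-1.7, 2.5, 5.9]
opening: 0.168
grasp_force: 58.5
```

Call:
{"api": "servo_tool", "payload": {
  "motion": [
    [[0, 0, 0, 0, 1], [0, 0, 0, 0, 1], [0, 0, 0, 0, 1]]
  ]
}}

```text
time_s: 9.85
eef_pos: [0.5307, -0.2621, 0.0633]
eef_rot: [0.0, 0.074, 0.997, -0.0]
wrist_force: [-1.0, 1.7, 6.7]
opening: 0.167
grasp_force: 58.4
```

Call:
{"api": "servo_tool", "payload": {
  "motion": [
    [[0, 0, -5, 0, 1], [0, 0, -10, 0, 1], [-2, 4, -13.7, 0, 1], [-4, 8, -13.7, 1.5, 1], [-6, 12, -13.7, 1.5, 1]]
  ]
}}

```text
time_s: 10.35
eef_pos: [0.6091, -0.1516, 0.2019]
eef_rot: [0.002, 0.088, 0.996, -0.001]
wrist_force: [0.7, 0.3, -2.4]
opening: 0.162
grasp_force: 59.0
```

Call:
{"api": "servo_tool", "payload": {
  "motion": [
    [[-2.2, 4, 0, 0, 1], [-4.4, 8, 0, 0, 1], [-6.5, 10, 0, 0, 1], [-6.5, 10, 0, 0, 1], [-6.5, 10, 0, 0, 1]]
  ]
}}

```text
time_s: 10.85
eef_pos: [0.6883, -0.0645, 0.1983]
eef_rot: [-0.001, 0.087, 0.996, -0.0]
wrist_force: [-1.4, -0.3, -2.1]
opening: 0.161
grasp_force: 59.0
```

```bash
cat > mouth.py <<'E'
from h import *
import sys
o=ctrl.get_obs(); print(o["opening"],o["grasp_force"],o["wrist_force"])
T=tool(); w=shot("wrist"); save(w,sys.argv[1]); np.savez("w9.npz",**{k:w[k] for k in("pixels","depth","fx","fy","cx","cy","Rw","o")},T=T)
P=cloud(w); z=P[:,:,2]; print(T[:3].round(4))
m=(np.hypot(P[:,:,0]-.597,P[:,:,1]-.003)<.04)&(z>.06)&(z<.115); q=P[m]
print("n",len(q),"top z",np.percentile(q[:,2],99)); v,u=np.nonzero(m); print("pix",u.min(),u.max(),v.min(),v.max())
# die frame coordinates
a=np.array([.985,-.173]); n=np.array([.173,.985]); c=np.array([.5046,.020])
D=np.c_[(q[:,:2]-c)@a,(q[:,:2]-c)@n,q[:,2]]
for lo in np.arange(.035,.12,.008):
    s=D[(D[:,0]>lo)&(D[:,0]<lo+.008)]
    if len(s)>5: print("u %.3f n %d y %.4f..%.4f mid %.4f z %.4f..%.4f"%(lo+.004,len(s),s[:,1].min(),s[:,1].max(),(s[:,1].min()+s[:,1].max())/2,s[:,2].min(),s[:,2].max()))
L=(P-T[:3,3])@T[:3,:3]; r=L[(abs(L[:,:,1])<.02)&(abs(L[:,:,2]-.007)<.02)&(L[:,:,0]>.015)]
print("rod tip x",r[:,0].max()); 
for lo in(.02,.055,.07,.09,.105): 
    s=r[(r[:,0]>lo)&(r[:,0]<lo+.01)]; print(lo,len(s),(s[:,1].min()+s[:,1].max())/2,s[:,2].min())
E
python3 mouth.py wrist9.png
```

```text
0.16061266466331478 58.97693753242493 [-1.37491686 -0.28165433 -2.12783717]
[[-9.850e-01  1.725e-01 -1.800e-03  6.883e-01]
 [ 1.725e-01  9.850e-01 -0.000e+00 -6.450e-02]
 [ 1.800e-03 -4.000e-04 -1.000e+00  1.983e-01]]
n 2250 top z 0.1048644078071879
pix 303 345 15 93
u 0.055 n 132 y -0.0086..0.0097 mid 0.0005 z 0.0601..0.0714
u 0.063 n 252 y -0.0089..0.0093 mid 0.0002 z 0.0607..0.0785
u 0.071 n 262 y -0.0090..0.0093 mid 0.0002 z 0.0665..0.0850
u 0.079 n 277 y -0.0090..0.0096 mid 0.0003 z 0.0719..0.0920
u 0.087 n 279 y -0.0100..0.0089 mid -0.0006 z 0.0772..0.1049
u 0.095 n 518 y -0.0134..0.0141 mid 0.0003 z 0.0771..0.1058
u 0.103 n 451 y -0.0140..0.0152 mid 0.0006 z 0.0812..0.0973
u 0.111 n 79 y -0.0091..0.0099 mid 0.0004 z 0.0826..0.0881
rod tip x 0.11565890788526897
0.02 698 0.001282496840917911 -0.0015135309154100068
0.055 550 0.0012484224987341231 0.0014596937089715518
0.07 623 0.0010980999586410948 0.0013481716269584131
0.09 726 0.0012631282236767617 0.0009661435284521824
0.105 800 0.001205091129278909 0.0011377299966988125
```

View pics/wrist9.png

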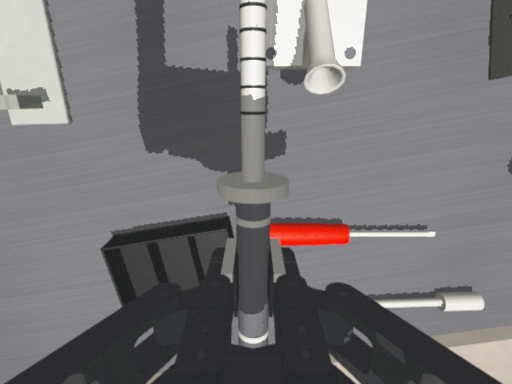

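```bash
python3 - <<'E'
from h import *
w=dict(np.load("w9.npz")); T=w["T"]; P=cloud(w); z=P[:,:,2]
m=(np.hypot(P[:,:,0]-.597,P[:,:,1]-.003)<.04)&(z>.06)&(z<.115); L=(P-T[:3,3])@T[:3,:3]
q=P[m]; Lq=L[m]
# along-axis coordinate in tool frame: outward = -x tool, up = -z tool
s=-Lq[:,0]*.766-Lq[:,2]*.643
smax=np.percentile(s,[90,95,98,99.5]); print(smax)
r=Lq[s>smax[2]-.004]; print("rim n",len(r),r.min(0),r.max(0),"mid y",(r[:,1].min()+r[:,1].max())/2)
hm=T[2,3]-.093   # mouth tool z
for S in smax: print("mouth tool x",(-(S)-hm*.643)/.766)
c=L[(abs(L[:,:,1]-.0012)>.0095)&(abs(L[:,:,1]-.0012)<.018)&(L[:,:,2]<.02)&(L[:,:,2]>-.012)&(L[:,:,0]>.02)&(L[:,:,0]<.07)]
print("collar",len(c),np.percentile(c[:,0],[1,50,90,99]),c[:,1].min(),c[:,1].max(),np.percentile(c[:,2],[2,98]))
E
```

```text
[-0.13955633 -0.13921277 -0.13886434 -0.13853955]
rim n 584 [0.08564298 0.03751659 0.09261946] [0.10555268 0.06670171 0.1157782 ] mid y 0.05210915021679986
mouth tool x 0.09383846428976572
mouth tool x 0.09338994557588154
mouth tool x 0.09293507723618696
mouth tool x 0.09251106680546259
collar 629 [0.04097041 0.04642038 0.0469865  0.0471725 ] -0.014452286213755874 0.01714838476975877 [-0.00504291  0.01709584]
```

The mouth shows at (324,80), the rod tip has run off the top of the picture, and the collar is at (253,187). In the tool frame the rod tip is at x = 12.2 cm and the mouth at (9.45, 5.1+) cm, so I'll align first and come to mouth height in front of it.

Call:
{"api": "servo_tool", "payload": {
  "motion": [
    [[-2, 2.5, 0, 0, 1], [-4.3, 5.1, 0, 0, 1], [-4.3, 5.1, 4, 0, 1], [-4.3, 5.1, 8, 0, 1], [-4.3, 5.1, 9.9, 0, 1]]
  ]
}}

```text
time_s: 11.4
eef_pos: [0.7366, -0.0231, 0.0955]
eef_rot: [-0.004, 0.088, 0.996, 0.0]
wrist_force: [-0.9, -0.5, -2.0]
opening: 0.166
grasp_force: 58.9
```

Call:
{"api": "servo_tool", "payload": {
  "motion": [
    [[0, 0, 0, 0, 1], [0, 0, 0, 0, 1], [0, 0, 0, 0, 1]]
  ]
}}

```text
time_s: 11.7
eef_pos: [0.7416, -0.023, 0.1036]
eef_rot: [0.002, 0.088, 0.996, -0.0]
wrist_force: [-0.3, -0.4, -0.6]
opening: 0.165
grasp_force: 58.9
```

```bash
cat > views.py <<'E'
from h import *
import sys
o=ctrl.get_obs(); print({k:np.round(o[k],3) for k in("eef_pos","wrist_force","opening","grasp_force")})
n=sys.argv[1]; w=shot("wrist"); s=shot("side"); c=shot("scene")
a=cv2.resize(s["pixels"][140:220,225:345],None,fx=3.3,fy=3.3,interpolation=2)
b=cv2.resize(c["pixels"][200:280,150:270],None,fx=3.3,fy=3.3,interpolation=2)
r=np.hstack([a,b]); ww=cv2.resize(w["pixels"],(438,328)); 
f=np.zeros((600,800,3),np.uint8); f[:264,:792]=r; f[268:268+328,:438]=ww
cv2.imwrite("pics/"+n,f[:,:,::-1])
E
python3 views.py v1.png
```

```text
{'eef_pos': array([ 0.742, -0.023,  0.104]), 'wrist_force': array([-0.253, -0.449, -0.551]), 'opening': np.float64(0.165), 'grasp_force': np.float64(58.913)}
```

View pics/v1.png

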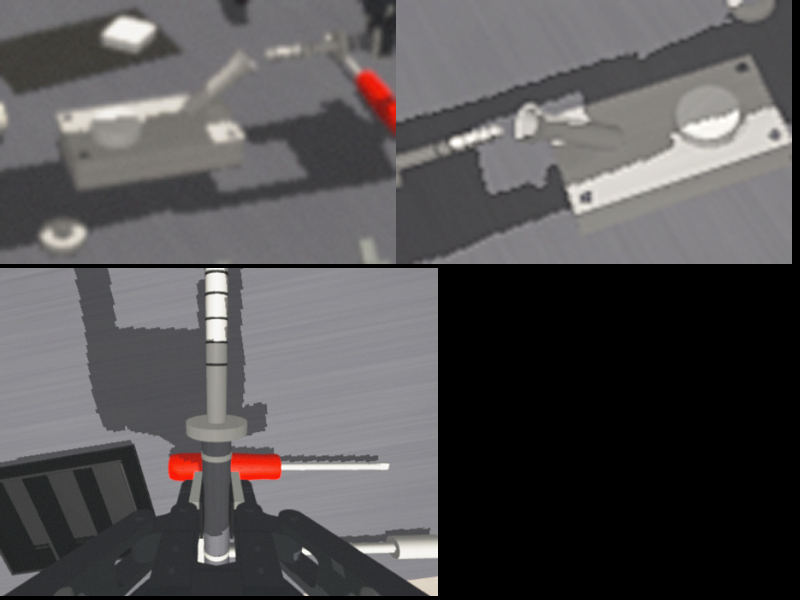

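The composite view shows the rod level, in line with the tube in both the side and scene crops (tip about 17 mm out from the rim). That's my tenth picture, so I work by numbers from here. Advancing into the funnel.

Call:
{"api": "servo_tool", "payload": {
  "motion": [
    [[0.5, 0, 0.4, 0, 1], [1, 0, 0.4, 0, 1], [1.5, 0, 0.4, 0, 1], [2, 0, 0.4, 0, 1], [2.4, 0, 0.4, 0, 1]]
  ]
}}

```text
time_s: 12.35
eef_pos: [0.7158, -0.0178, 0.0965]
eef_rot: [0.0, 0.087, 0.996, 0.0]
wrist_force: [0.7, -1.6, -0.8]
opening: 0.164
grasp_force: 59.0
```

Call:
{"api": "servo_tool", "payload": {
  "motion": [
    [[0, 0, 0, 0, 1], [0.2, 0, 0, 0, 1], [0.4, 0, 0, 0, 1], [0.4, 0, 0, 0, 1]]
  ]
}}

```text
time_s: 12.75
eef_pos: [0.7121, -0.0172, 0.0962]
eef_rot: [-0.0, 0.087, 0.996, 0.0]
wrist_force: [-0.1, 0.0, -0.5]
opening: 0.164
grasp_force: 59.0
```

Call:
{"api": "servo_tool", "payload": {
  "motion": [
    [[0.2, 0, 0, 0, 1], [0.3, 0, -0.4, 0, 1], [0.4, 0, -0.8, 0, 1], [0.5, 0, -1.2, 0, 1], [0.5, 0, -1.6, 0, 1]]
  ]
}}

```text
time_s: 13.25
eef_pos: [0.7082, -0.0165, 0.113]
eef_rot: [0.001, 0.087, 0.996, 0.0]
wrist_force: [4.3, 0.5, -3.8]
opening: 0.165
grasp_force: 58.5
```

```bash
cat > pose.py <<'E'
from h import *
o=ctrl.get_obs(); T=tool(); print({k:np.round(o[k],3) for k in("eef_pos","wrist_force","torque","grasp_force")})
M=np.array([.604,.0018]); d=T[:2,3]-M; print("G rel mouth u %.4f v %.4f h %.4f"%(d@[.985,-.173],d@[.173,.985],T[2,3]-.0061))
w=shot("wrist"); P=cloud(w); L=(P-T[:3,3])@T[:3,:3]
# dark/steel rod top ridge: points near tool y=1.2mm, in x 0.02..0.12
k=(abs(L[:,:,1]-.0012)<.0025)&(L[:,:,0]>.015)&(L[:,:,0]<.13)&(L[:,:,2]<.115)&(L[:,:,2]>-.03)
q=L[k]
for lo in np.arange(.015,.125,.01):
    s=q[(q[:,0]>lo)&(q[:,0]<lo+.01)]
    if len(s)>8: print("x %.3f z %.4f n %d"%(s[:,0].mean(),np.median(s[:,2]),len(s)),end=" | ")
print()
E
python3 pose.py
```

```text
{'eef_pos': array([ 0.708, -0.016,  0.113]), 'wrist_force': array([ 4.261,  0.464, -3.774]), 'torque': array([-0.026, -1.074, -0.12 ]), 'grasp_force': np.float64(58.531)}
G rel mouth u 0.1058 v 0.0000 h 0.1069
x 0.020 z 0.0028 n 227 | x 0.030 z 0.0038 n 236 | x 0.040 z -0.0016 n 194 | x 0.049 z 0.0089 n 329 | x 0.060 z 0.0104 n 258 | x 0.070 z 0.0116 n 281 | x 0.080 z 0.0127 n 289 | x 0.090 z 0.0140 n 308 | x 0.100 z 0.0153 n 311 | x 0.111 z 0.0161 n 405 | x 0.116 z 0.0091 n 51 |
```

It pivots in the pads as planned (7° tip-down, 4 N). Continuing the arc.

Call:
{"api": "servo_tool", "payload": {
  "motion": [
    [[0.1, 0, -0.5, 0, 1], [0.2, 0, -1, 0, 1], [0.4, 0, -1.5, 0, 1], [0.5, 0, -1.8, 0, 1], [0.6, 0, -2.1, 0, 1]]
  ]
}}

```text
time_s: 13.8
eef_pos: [0.7029, -0.0155, 0.1345]
eef_rot: [0.002, 0.087, 0.996, -0.0]
wrist_force: [6.5, -1.4, -2.9]
opening: 0.166
grasp_force: 58.6
```

```bash
python3 pose.py
```

```text
{'eef_pos': array([ 0.703, -0.016,  0.134]), 'wrist_force': array([ 6.489, -1.352, -2.941]), 'torque': array([-0.331, -1.497,  0.031]), 'grasp_force': np.float64(58.599)}
G rel mouth u 0.1004 v 0.0000 h 0.1284
x 0.020 z 0.0066 n 215 | x 0.030 z 0.0095 n 229 | x 0.041 z 0.0059 n 241 | x 0.050 z 0.0182 n 230 | x 0.060 z 0.0214 n 222 | x 0.070 z 0.0243 n 220 | x 0.080 z 0.0272 n 218 | x 0.090 z 0.0300 n 218 | x 0.100 z 0.0330 n 222 | x 0.110 z 0.0340 n 237 | x 0.120 z 0.0444 n 171 |
```

Call:
{"api": "servo_tool", "payload": {
  "motion": [
    [[0.1, 0, -0.5, 0, 1], [0.3, 0, -1, 0, 1], [0.5, 0, -1.4, 0, 1], [0.6, 0, -1.8, 0, 1], [0.8, 0, -2.1, 0, 1]]
  ]
}}

```text
time_s: 14.35
eef_pos: [0.6937, -0.0139, 0.1546]
eef_rot: [0.0, 0.087, 0.996, 0.0]
wrist_force: [4.7, -1.2, -3.0]
opening: 0.167
grasp_force: 58.6
```

```bash
python3 pose.py
```

```text
{'eef_pos': array([ 0.694, -0.014,  0.155]), 'wrist_force': array([ 4.658, -1.185, -3.038]), 'torque': array([-0.484, -1.143,  0.137]), 'grasp_force': np.float64(58.572)}
G rel mouth u 0.0910 v 0.0000 h 0.1485
x 0.020 z 0.0114 n 229 | x 0.029 z 0.0161 n 187 | x 0.040 z 0.0142 n 280 | x 0.050 z 0.0298 n 210 | x 0.060 z 0.0347 n 207 | x 0.070 z 0.0396 n 201 | x 0.080 z 0.0445 n 198 | x 0.090 z 0.0492 n 181 | x 0.100 z 0.0523 n 180 | x 0.110 z 0.0645 n 144 | x 0.120 z 0.0728 n 125 |
```

Call:
{"api": "servo_tool", "payload": {
  "motion": [
    [[0.2, 0, -0.5, 0, 1], [0.4, 0, -0.9, 0, 1], [0.6, 0, -1.3, 0, 1], [0.8, 0, -1.6, 0, 1], [1.1, 0, -1.9, 0, 1]]
  ]
}}

```text
time_s: 14.9
eef_pos: [0.6828, -0.012, 0.1736]
eef_rot: [0.0, 0.087, 0.996, 0.0]
wrist_force: [3.6, -2.6, -2.9]
opening: 0.166
grasp_force: 58.5
```

```bash
python3 pose.py
```

```text
{'eef_pos': array([ 0.683, -0.012,  0.174]), 'wrist_force': array([ 3.604, -2.58 , -2.887]), 'torque': array([-0.553, -0.912,  0.114]), 'grasp_force': np.float64(58.483)}
G rel mouth u 0.0800 v 0.0001 h 0.1675
x 0.020 z 0.0174 n 235 | x 0.031 z 0.0206 n 193 | x 0.039 z 0.0345 n 238 | x 0.050 z 0.0425 n 182 | x 0.060 z 0.0501 n 162 | x 0.070 z 0.0573 n 147 | x 0.080 z 0.0643 n 136 | x 0.090 z 0.0701 n 136 | x 0.100 z 0.0838 n 120 | x 0.110 z 0.0923 n 118 | x 0.120 z 0.1011 n 112 |
```

Rod is now 36° tip-down; the wrist readings show it crept about 15 mm through the pads (grip now ≈32 mm behind the collar) with its tip just inside the upper rim. I'll shift perpendicular to the bore onto its axis, then push in.

Call:
{"api": "servo_tool", "payload": {
  "motion": [
    [[-0.2, 0, 0.3, 0, 1], [-0.45, 0, 0.55, 0, 1], [-0.45, 0, 0.55, 0, 1], [-0.45, 0, 0.55, 0, 1]]
  ]
}}

```text
time_s: 15.35
eef_pos: [0.6869, -0.0127, 0.1672]
eef_rot: [-0.001, 0.087, 0.996, 0.0]
wrist_force: [-0.1, -0.1, -1.4]
opening: 0.159
grasp_force: 58.4
```

```bash
cat >> pose.py <<'E'
# shaft line and collar edge, finely
from scipy.stats import theilslopes
K=lambda a,b:q[(q[:,0]>a)&(q[:,0]<b)]
z0=.0;best=None
s=K(.05,.075); m_,c_,*_=theilslopes(s[::3,2],s[::3,0]); th=np.arctan(m_)
r=q[:,2]-(m_*q[:,0]+c_); col=q[(r<-.006)&(r>-.016)&(q[:,0]>.02)&(q[:,0]<.075)]
zc=c_+.005/np.cos(th)      # axis at tool x=0
print("theta %.1f deg, axis z at x=0 %.4f"%(np.degrees(th),zc))
if len(col)>5:
    xe=np.percentile(col[:,0],98); s0=(xe-.016*np.sin(th))/np.cos(th); print("collar edge %.4f -> collar face %.4f from x=0 along rod"%(xe,s0))
    print("along-rod from mouth: see", "tip u,h", (d@[.985,-.173]-(s0+.075)*np.cos(th)).round(4),(T[2,3]-zc-(s0+.075)*np.sin(th)).round(4))
print("axis height at u=0: %.4f"%(T[2,3]-zc-np.tan(th)*(d@[.985,-.173])))
E
python3 pose.py
```

```text
{'eef_pos': array([ 0.687, -0.013,  0.167]), 'wrist_force': array([-0.075, -0.11 , -1.365]), 'torque': array([ 0.02 , -0.009,  0.029]), 'grasp_force': np.float64(58.415)}
G rel mouth u 0.0841 v 0.0000 h 0.1611
x 0.020 z 0.0168 n 232 | x 0.031 z 0.0200 n 188 | x 0.039 z 0.0335 n 252 | x 0.050 z 0.0416 n 178 | x 0.060 z 0.0482 n 170 | x 0.070 z 0.0551 n 151 | x 0.080 z 0.0625 n 142 | x 0.090 z 0.0670 n 144 | x 0.100 z 0.0730 n 119 | x 0.110 z 0.0827 n 125 | x 0.120 z 0.0916 n 117 | 
theta 34.3 deg, axis z at x=0 0.0134
collar edge 0.0373 -> collar face 0.0342 from x=0 along rod
along-rod from mouth: see tip u,h -0.0061 0.0923
axis height at u=0: 0.0965
```

Call:
{"api": "servo_tool", "payload": {
  "motion": [
    [[-0.1, 0, 0.25, 0, 1], [0.1, 0, 0.5, 0, 1], [0.4, 0, 0.8, 0, 1], [0.8, 0, 1.1, 0, 1], [0.8, 0, 1.1, 0, 1]]
  ]
}}

```text
time_s: 15.9
eef_pos: [0.6783, -0.0111, 0.1559]
eef_rot: [-0.001, 0.087, 0.996, 0.0]
wrist_force: [0.3, 0.2, -2.0]
opening: 0.165
grasp_force: 58.4
```

```bash
python3 pose.py
```

```text
{'eef_pos': array([ 0.678, -0.011,  0.156]), 'wrist_force': array([ 0.307,  0.223, -1.973]), 'torque': array([0.043, 0.024, 0.048]), 'grasp_force': np.float64(58.435)}
G rel mouth u 0.0754 v 0.0001 h 0.1498
x 0.020 z 0.0168 n 238 | x 0.031 z 0.0201 n 192 | x 0.039 z 0.0334 n 243 | x 0.050 z 0.0416 n 184 | x 0.060 z 0.0483 n 169 | x 0.070 z 0.0554 n 152 | x 0.080 z 0.0610 n 147 | x 0.090 z 0.0590 n 150 | x 0.100 z 0.0706 n 130 | x 0.110 z 0.0790 n 128 | x 0.120 z 0.0876 n 119 | 
theta 34.6 deg, axis z at x=0 0.0135
collar edge 0.0373 -> collar face 0.0342 from x=0 along rod
along-rod from mouth: see tip u,h -0.0146 0.0804
axis height at u=0: 0.0905
```

Call:
{"api": "servo_tool", "payload": {
  "motion": [
    [[0.4, 0, 0.3, 0, 1], [0.7, 0, 0.3, 0, 1], [1.0, 0, 0.1, 0, 1], [1.3, 0, 0, 0, 1], [1.5, 0, -0.2, 0, 1]]
  ]
}}

```text
time_s: 16.45
eef_pos: [0.6652, -0.0089, 0.1593]
eef_rot: [0.001, 0.087, 0.996, 0.0]
wrist_force: [2.8, 0.9, -4.0]
opening: 0.16
grasp_force: 58.5
```

```bash
python3 pose.py
```

```text
{'eef_pos': array([ 0.665, -0.009,  0.159]), 'wrist_force': array([ 2.843,  0.919, -4.031]), 'torque': array([-0.265, -0.519,  0.093]), 'grasp_force': np.float64(58.527)}
G rel mouth u 0.0621 v 0.0000 h 0.1532
x 0.020 z 0.0192 n 239 | x 0.031 z 0.0211 n 225 | x 0.040 z 0.0391 n 206 | x 0.050 z 0.0470 n 166 | x 0.060 z 0.0552 n 149 | x 0.070 z 0.0591 n 146 | x 0.080 z 0.0676 n 136 | x 0.090 z 0.0762 n 133 | x 0.100 z 0.0846 n 122 | x 0.110 z 0.0930 n 120 | x 0.120 z 0.1015 n 110 | 
theta 34.7 deg, axis z at x=0 0.0188
collar edge 0.0738 -> collar face 0.0787 from x=0 along rod
along-rod from mouth: see tip u,h -0.0643 0.0531
axis height at u=0: 0.0976
```

Call:
{"api": "servo_tool", "payload": {
  "motion": [
    [[0.4, 0, 0.3, 0, 1], [0.8, 0, 0.6, 0, 1], [1.2, 0, 1.0, 0, 1], [1.5, 0, 1.25, 0, 1], [1.5, 0, 1.25, 0, 1]]
  ]
}}

```text
time_s: 17.0
eef_pos: [0.6485, -0.006, 0.1451]
eef_rot: [-0.001, 0.087, 0.996, 0.0]
wrist_force: [0.6, 0.5, -5.5]
opening: 0.161
grasp_force: 58.6
```

```bash
sed -i 's/K(.05,.075)/K(.037,.048)/; s/(q\[:,0\]<.075)/(q[:,0]<.045)/' pose.py; python3 pose.py
```

```text
{'eef_pos': array([ 0.648, -0.006,  0.145]), 'wrist_force': array([ 0.591,  0.523, -5.528]), 'torque': array([-0.186, -0.419,  0.035]), 'grasp_force': np.float64(58.638)}
G rel mouth u 0.0452 v 0.0000 h 0.1390
x 0.020 z 0.0197 n 248 | x 0.032 z 0.0211 n 226 | x 0.040 z 0.0396 n 200 | x 0.050 z 0.0456 n 142 | x 0.060 z 0.0483 n 181 | x 0.070 z 0.0602 n 143 | x 0.080 z 0.0685 n 136 | x 0.090 z 0.0767 n 127 | x 0.100 z 0.0852 n 127 | x 0.109 z 0.0925 n 87 | x 0.120 z 0.1129 n 109 | 
theta 38.8 deg, axis z at x=0 0.0143
collar edge 0.0354 -> collar face 0.0325 from x=0 along rod
along-rod from mouth: see tip u,h -0.0387 0.0636
axis height at u=0: 0.0946
```

Call:
{"api": "servo_tool", "payload": {
  "motion": [
    [[0.4, 0, 0.4, 0, 1], [0.8, 0, 0.8, 0, 1], [1.2, 0, 1.1, 0, 1], [1.6, 0, 1.4, 0, 1], [1.9, 0, 1.6, 0, 1]]
  ]
}}

```text
time_s: 17.55
eef_pos: [0.6309, -0.0029, 0.1301]
eef_rot: [0.0, 0.087, 0.996, -0.0]
wrist_force: [3.4, -1.1, -3.1]
opening: 0.163
grasp_force: 58.8
```

Call:
{"api": "servo_tool", "payload": {
  "motion": [
    [[0.2, 0, 0.15, 0, 1], [0.4, 0, 0.3, 0, 1], [0.4, 0, 0.3, 0, 1], [0.4, 0, 0.3, 0, 1]]
  ]
}}

```text
time_s: 17.95
eef_pos: [0.6289, -0.0026, 0.1287]
eef_rot: [0.002, 0.087, 0.996, -0.0]
wrist_force: [6.1, -2.4, -0.9]
opening: 0.169
grasp_force: 59.0
```

```bash
python3 pose.py
```

```text
{'eef_pos': array([ 0.629, -0.003,  0.129]), 'wrist_force': array([ 6.088, -2.426, -0.862]), 'torque': array([-0.28 , -1.08 ,  0.038]), 'grasp_force': np.float64(59.016)}
G rel mouth u 0.0253 v -0.0000 h 0.1226
x 0.020 z 0.0194 n 247 | x 0.031 z 0.0201 n 168 | x 0.039 z 0.0308 n 254 | x 0.050 z 0.0427 n 181 | x 0.060 z 0.0510 n 165 | x 0.070 z 0.0596 n 144 | x 0.080 z 0.0677 n 136 | x 0.090 z 0.0755 n 120 | x 0.100 z 0.0955 n 128 | x 0.110 z 0.0954 n 128 | x 0.120 z 0.0954 n 136 | 
theta 53.3 deg, axis z at x=0 -0.0134
axis height at u=0: 0.1082
```

Call:
{"api": "servo_tool", "payload": {
  "motion": [
    [[0.2, 0, 0.2, 0, 1], [0.4, 0, 0.4, 0, 1], [0.5, 0, 0.5, 0, 1], [0.5, 0, 0.5, 0, 1]]
  ]
}}

```text
time_s: 18.4
eef_pos: [0.6287, -0.0026, 0.1285]
eef_rot: [0.008, 0.087, 0.996, -0.001]
wrist_force: [10.1, -1.4, 11.9]
opening: 0.161
grasp_force: 60.3
```

```bash
cat > gap.py <<'E'
from h import *
o=ctrl.get_obs(); T=tool(); print({k:np.round(o[k],3) for k in("eef_pos","wrist_force","torque")})
w=shot("wrist"); P=cloud(w); L=(P-T[:3,3])@T[:3,:3]
k=(abs(L[:,:,1]-.0012)<.0012)&(L[:,:,0]>.0)&(L[:,:,0]<.06)&(L[:,:,2]<.06)
q=L[k]; q=q[np.argsort(q[:,0])]
for a in np.arange(.014,.052,.0015):
    s=q[(q[:,0]>=a)&(q[:,0]<a+.0015)]
    if len(s): print("%.1f:%.1f"%(a*1000+.75,np.median(s[:,2])*1000),end="  ")
print()
for c in(shot("side"),shot("scene")):   # rim/collar cluster, along-axis coordinate from the mouth plane
    P=cloud(c); M=np.array([.604,.0018]); D=P[:,:,:2]-M; u=D@[.985,-.173]; v=D@[.173,.985]; h=P[:,:,2]-.093
    s=u*.766+h*.643; n=-u*.643+h*.766; m=(abs(v)<.022)&(abs(s)<.05)&(abs(n)<.03)
    for a in np.arange(-.024,.03,.003):
        j=m&(s>a)&(s<a+.003)
        if j.sum()>2: print("s %.0f n %d r %.0f"%(a*1e3+1.5,j.sum(),np.hypot(v[j],n[j]).max()*1e3),end=" | ")
    print()
E
python3 gap.py
```

```text
{'eef_pos': array([ 0.629, -0.003,  0.128]), 'wrist_force': array([10.129, -1.396, 11.946]), 'torque': array([-0.286, -1.774,  0.009])}
14.8:14.3  16.2:15.6  17.8:17.5  19.2:18.3  20.7:19.5  22.2:21.2  23.8:22.1  25.2:23.4  26.7:22.2  28.2:21.0  29.7:19.1  31.2:17.6  32.7:18.9  34.2:19.9  35.7:23.2  37.2:26.5  38.7:29.2  40.2:31.6  41.7:34.0  43.2:36.1  44.7:37.7  46.2:39.2  47.7:40.0  49.2:41.1  50.7:42.4  52.2:44.0  
s -22 n 5 r 12 | s -20 n 7 r 13 | s -17 n 4 r 10 | s -14 n 5 r 12 | s -11 n 7 r 16 | s -8 n 6 r 15 | s -5 n 6 r 16 | s -2 n 7 r 17 | s 1 n 11 r 20 | s 4 n 8 r 20 | s 7 n 10 r 18 | s 10 n 3 r 12 | s 13 n 4 r 12 | s 16 n 5 r 13 | s 19 n 5 r 10 | s 22 n 7 r 18 | s 25 n 8 r 18 | s 28 n 9 r 22 | 
s -22 n 9 r 12 | s -20 n 9 r 12 | s -17 n 5 r 12 | s -14 n 7 r 13 | s -11 n 6 r 13 | s -8 n 8 r 14 | s -5 n 9 r 15 | s -2 n 5 r 17 | s 1 n 18 r 18 | s 4 n 48 r 18 | s 7 n 17 r 20 | s 10 n 7 r 10 | s 13 n 6 r 10 | s 16 n 4 r 10 | s 19 n 6 r 15 | s 25 n 3 r 20 | s 28 n 4 r 21 |
```

Hard stop (no movement as force rose to 16 N, collar flush against the rim). Drawing out along the bore.

Call:
{"api": "servo_tool", "payload": {
  "motion": [
    [[-0.7, 0, -0.6, 0, 1], [-1.6, 0, -1.3, 0, 1], [-2.5, 0, -2.1, 0, 1], [-3.4, 0, -2.85, 0, 1], [-4.3, 0, -3.6, 0, 1]]
  ]
}}

```text
time_s: 19.05
eef_pos: [0.665, -0.0089, 0.1583]
eef_rot: [-0.001, 0.087, 0.996, 0.0]
wrist_force: [0.3, 0.2, -4.4]
opening: 0.16
grasp_force: 58.4
```

Call:
{"api": "servo_tool", "payload": {
  "motion": [
    [[-0.9, 0, -0.75, 0, 1], [-1.8, 0, -1.5, 0, 1], [-2.7, 0, -2.25, 0, 1], [-3.6, 0, -3.0, 0, 1], [-4.5, 0, -3.8, 0, 1]]
  ]
}}

```text
time_s: 19.55
eef_pos: [0.7094, -0.0166, 0.1967]
eef_rot: [-0.001, 0.087, 0.996, 0.0]
wrist_force: [-0.7, -0.5, -1.7]
opening: 0.162
grasp_force: 58.5
```

Call:
{"api": "servo_tool", "payload": {
  "motion": [
    [[-0.5, 0, -0.5, 0, 1], [-1, 0, -1.5, 0, 1], [-1, 0, -3, 0, 1], [-1, 0, -3, 0, 1], [-1, 0, -3, 0, 1]]
  ]
}}

```text
time_s: 20.05
eef_pos: [0.7189, -0.0183, 0.2273]
eef_rot: [0.001, 0.087, 0.996, -0.0]
wrist_force: [0.2, 0.1, -1.7]
opening: 0.164
grasp_force: 58.5
```

```bash
sed -i 's/K(.037,.048)/K(.04,.075)/' pose.py; python3 pose.py
```

```text
{'eef_pos': array([ 0.719, -0.018,  0.227]), 'wrist_force': array([ 0.239,  0.13 , -1.728]), 'torque': array([ 0.037,  0.008, -0.021]), 'grasp_force': np.float64(58.547)}
G rel mouth u 0.1167 v 0.0000 h 0.2212
x 0.020 z 0.0193 n 246 | x 0.032 z 0.0203 n 221 | x 0.040 z 0.0381 n 201 | x 0.050 z 0.0461 n 170 | x 0.060 z 0.0538 n 152 | x 0.070 z 0.0617 n 144 | x 0.080 z 0.0697 n 136 | x 0.086 z 0.0760 n 20 | 
theta 37.7 deg, axis z at x=0 0.0143
collar edge 0.0354 -> collar face 0.0323 from x=0 along rod
along-rod from mouth: see tip u,h 0.0318 0.1475
axis height at u=0: 0.1229
```

Drawn fully out and still held. The rod tilts 38° in the pads, so I'll level it by laying it back into its cradle and re-gripping.

Call:
{"api": "servo_tool", "payload": {
  "motion": [
    [[2.3, -3.9, 0, -1.5, 1], [4.6, -7.8, 0, -1.5, 1], [6.9, -11.7, 0, -1.5, 1], [9.2, -15.6, 0, -1.5, 1], [11.5, -19.5, 0, -1.5, 1]]
  ]
}}

```text
time_s: 20.6
eef_pos: [0.5698, -0.1912, 0.2257]
eef_rot: [-0.001, 0.074, 0.997, 0.0]
wrist_force: [-0.6, -1.3, -0.3]
opening: 0.162
grasp_force: 58.8
```

```bash
cat > to.py <<'E'
from h import *
import sys
T=tool(); g=np.array([float(a) for a in sys.argv[1:4]]); print(T[:3,3].round(4),"yaw",np.degrees(np.arctan2(T[1,0],T[0,0])).round(2),"go cm",(T[:3,:3].T@(g-T[:3,3])*100).round(2),ctrl.get_obs()["wrist_force"].round(1),ctrl.get_obs()["grasp_force"].round(1))
E
python3 to.py .5159 -.2599 .15
```

```text
Traceback (most recent call last):
  File "to.py", line 3, in <module>
    T=tool(); g=np.array([float(a) for a in sys.argv[1:4]]); print(T[:3,3].round(4),"yaw",np.degrees(np.arctan2(T[1,0],T[0,0])).round(2),"go cm",(T[:3,:3].T@(g-T[:3,3])*100).round(2),ctrl.get_obs()["wrist_force"].round(1),ctrl.get_obs()["grasp_force"].round(1))
                                                                                                                                                                                                                              ^^^^^^^^^^^^^^^^^^^^^^^^^^^^^^^^^^^
AttributeError: 'float' object has no attribute 'round'
```

Call:
{"api": "servo_tool", "payload": {
  "motion": [
    [[2, -3.5, 0, 0, 1], [4.3, -7.6, 0, 0, 1], [4.3, -7.6, 3, 0, 1], [4.3, -7.6, 6, 0, 1], [4.3, -7.6, 8, 0, 1]]
  ]
}}

```text
time_s: 21.1
eef_pos: [0.5162, -0.2589, 0.1438]
eef_rot: [-0.001, 0.075, 0.997, 0.001]
wrist_force: [0.4, 0.7, -1.1]
opening: 0.16
grasp_force: 59.0
```

Call:
{"api": "servo_tool", "payload": {
  "motion": [
    [[0, 0, 0, 0, 1], [0, 0, 0, 0, 1], [0, 0, 0, 0, 1]]
  ]
}}

```text
time_s: 21.4
eef_pos: [0.5187, -0.2597, 0.1478]
eef_rot: [0.001, 0.074, 0.997, -0.001]
wrist_force: [-1.1, 0.1, -2.1]
opening: 0.161
grasp_force: 59.0
```

```bash
sed -i 's/,ctrl.get_obs()\["grasp_force"\].round(1)//' to.py; python3 to.py .5159 -.2599 .125; python3 pose.py
```

```text
[ 0.5187 -0.2597  0.1478] yaw 171.52 go cm [ 0.28 -0.06  2.28] [-1.1  0.1 -2.1]
{'eef_pos': array([ 0.519, -0.26 ,  0.148]), 'wrist_force': array([-1.084,  0.132, -2.107]), 'torque': array([ 0.082, -0.017, -0.023]), 'grasp_force': np.float64(58.966)}
G rel mouth u -0.0388 v -0.2723 h 0.1417
x 0.020 z 0.0191 n 246 | x 0.032 z 0.0204 n 219 | x 0.040 z 0.0381 n 202 | x 0.050 z 0.0464 n 172 | x 0.060 z 0.0537 n 150 | x 0.070 z 0.0619 n 144 | x 0.080 z 0.0695 n 136 | x 0.086 z 0.0758 n 21 | 
theta 38.4 deg, axis z at x=0 0.0136
collar edge 0.0355 -> collar face 0.0326 from x=0 along rod
along-rod from mouth: see tip u,h -0.1232 0.0674
axis height at u=0: 0.1649
```

Call:
{"api": "servo_tool", "payload": {
  "motion": [
    [[0.8, 0, 0, 0, 1], [0.8, 0, 1, 0, 1], [0.8, 0, 2, 0, 1], [0.8, 0, 3, 0, 1], [0.8, 0, 4, 0, 1]]
  ]
}}

```text
time_s: 21.95
eef_pos: [0.5102, -0.2585, 0.1059]
eef_rot: [0.0, 0.074, 0.997, -0.0]
wrist_force: [-0.8, -2.6, 4.5]
opening: 0.167
grasp_force: 59.6
```

```bash
python3 pose.py
```

```text
{'eef_pos': array([ 0.51 , -0.258,  0.106]), 'wrist_force': array([-0.777, -2.6  ,  4.519]), 'torque': array([-0.386,  0.509,  0.14 ]), 'grasp_force': np.float64(59.567)}
G rel mouth u -0.0474 v -0.2726 h 0.0998
x 0.020 z 0.0139 n 227 | x 0.029 z 0.0173 n 166 | x 0.039 z 0.0274 n 286 | x 0.050 z 0.0336 n 208 | x 0.060 z 0.0389 n 186 | x 0.070 z 0.0445 n 174 | x 0.080 z 0.0497 n 170 | x 0.090 z 0.0553 n 169 | x 0.099 z 0.0610 n 73 | x 0.110 z 0.1052 n 112 | x 0.120 z 0.1052 n 122 | 
theta 28.2 deg, axis z at x=0 0.0127
collar edge 0.0389 -> collar face 0.0355 from x=0 along rod
along-rod from mouth: see tip u,h -0.1447 0.0409
axis height at u=0: 0.1186
```

Call:
{"api": "servo_tool", "payload": {
  "motion": [
    [[-0.1, 0, 0.8, 0, 1], [-0.2, 0, 1.6, 0, 1], [-0.3, 0, 2.2, 0, 1], [-0.4, 0, 2.8, 0, 1], [-0.4, 0, 2.8, 0, 1]]
  ]
}}

```text
time_s: 22.5
eef_pos: [0.5144, -0.259, 0.0779]
eef_rot: [0.0, 0.074, 0.997, -0.0]
wrist_force: [1.4, -3.0, 3.8]
opening: 0.161
grasp_force: 58.8
```

```bash
python3 pose.py
```

```text
{'eef_pos': array([ 0.514, -0.259,  0.078]), 'wrist_force': array([ 1.365, -2.963,  3.771]), 'torque': array([-0.279,  0.064,  0.137]), 'grasp_force': np.float64(58.811)}
G rel mouth u -0.0431 v -0.2724 h 0.0718
x 0.020 z 0.0055 n 223 | x 0.029 z 0.0071 n 167 | x 0.040 z 0.0020 n 336 | x 0.050 z 0.0137 n 241 | x 0.060 z 0.0153 n 242 | x 0.070 z 0.0168 n 252 | x 0.080 z 0.0186 n 263 | x 0.090 z 0.0204 n 263 | x 0.100 z 0.0220 n 275 | x 0.109 z 0.0236 n 211 | 
theta 10.0 deg, axis z at x=0 0.0099
collar edge 0.0411 -> collar face 0.0389 from x=0 along rod
along-rod from mouth: see tip u,h -0.1553 0.0481
axis height at u=0: 0.0755
```

Call:
{"api": "servo_tool", "payload": {
  "motion": [
    [[0, 0, 0.5, 0, 1], [0, 0, 1.0, 0, 1], [0, 0, 1.3, 0, 1], [0, 0, 1.3, 0, 1]]
  ]
}}

```text
time_s: 22.95
eef_pos: [0.5149, -0.2593, 0.0658]
eef_rot: [0.001, 0.074, 0.997, -0.001]
wrist_force: [4.4, -3.3, 5.2]
opening: 0.165
grasp_force: 59.2
```

Call:
{"api": "servo_tool", "payload": {
  "motion": [
    [[0, 0, 0, 0, 0.5], [0, 0, 0, 0, 0], [0, 0, 0, 0, -0.3], [0, 0, 0.4, 0, -0.3], [0, 0, 0.4, 0, -0.3]]
  ]
}}

```text
time_s: 23.45
eef_pos: [0.5133, -0.2581, 0.0603]
eef_rot: [-0.001, 0.074, 0.997, 0.001]
wrist_force: [0.4, -0.1, 0.3]
opening: 0.65
grasp_force: 0.0
```

```bash
python3 pose.py
```

```text
{'eef_pos': array([ 0.513, -0.258,  0.06 ]), 'wrist_force': array([ 0.438, -0.148,  0.304]), 'torque': array([-0.006,  0.025,  0.006]), 'grasp_force': np.float64(0.0)}
G rel mouth u -0.0444 v -0.2717 h 0.0542
x 0.020 z -0.0031 n 222 | x 0.030 z -0.0038 n 173 | x 0.040 z -0.0024 n 389 | x 0.050 z 0.0001 n 277 | x 0.060 z 0.0001 n 296 | x 0.070 z 0.0001 n 330 | x 0.080 z 0.0001 n 349 | x 0.090 z 0.0001 n 369 | x 0.100 z 0.0001 n 407 | x 0.109 z 0.0007 n 342 | 
theta 0.4 deg, axis z at x=0 0.0047
collar edge 0.0389 -> collar face 0.0388 from x=0 along rod
along-rod from mouth: see tip u,h -0.1582 0.0548
axis height at u=0: 0.0559
```

Rod is level (0.4°) in the cradle. Re-gripping and lifting.

Call:
{"api": "servo_tool", "payload": {
  "motion": [
    [[0, 0, 0, 0, 0.5], [0, 0, 0, 0, 1], [0, 0, 0, 0, 1], [0, 0, 0, 0, 1], [0, 0, 0, 0, 1]]
  ]
}}

```text
time_s: 24.0
eef_pos: [0.5141, -0.2594, 0.0616]
eef_rot: [0.0, 0.074, 0.997, -0.001]
wrist_force: [-1.1, -4.2, 1.9]
opening: 0.166
grasp_force: 58.4
```

Call:
{"api": "servo_tool", "payload": {
  "motion": [
    [[0, 0, 0, 0, 1], [0, 0, -1.5, 0, 1], [0, 0, -4, 0, 1], [0, 0, -7, 0, 1], [0, 0, -10, 0, 1]]
  ]
}}

```text
time_s: 24.5
eef_pos: [0.5136, -0.2575, 0.1625]
eef_rot: [-0.001, 0.074, 0.997, 0.001]
wrist_force: [1.1, -0.5, -2.0]
opening: 0.164
grasp_force: 58.5
```

Call:
{"api": "servo_tool", "payload": {
  "motion": [
    [[0, 0, -3, 0, 1], [0, 0, -6, 0, 1], [0, 0, -9, 0, 1], [0, 0, -11, 0, 1], [0, 0, -12, 0, 1]]
  ]
}}

```text
time_s: 25.0
eef_pos: [0.5145, -0.2583, 0.2842]
eef_rot: [0.001, 0.074, 0.997, -0.0]
wrist_force: [0.7, -1.1, -1.8]
opening: 0.165
grasp_force: 58.5
```

Call:
{"api": "servo_tool", "payload": {
  "motion": [
    [[0, 0, 0, 0, 1], [0, 0, 0, 0, 1], [0, 0, 0, 0, 1], [0, 0, 0, 0, 1], [0, 0, 0, 0, 1]]
  ]
}}

```text
time_s: 25.5
eef_pos: [0.5137, -0.2585, 0.2803]
eef_rot: [-0.001, 0.074, 0.997, 0.001]
wrist_force: [0.5, -0.4, -0.9]
opening: 0.165
grasp_force: 58.5
```

```bash
python3 pose.py; cat > fin.py <<'E'
from m import *
c=shot("scene"); P=cloud(c); z=P[:,:,2]
d=P[(np.hypot(P[:,:,0]-.471,P[:,:,1]-.026)<.035)&(z>.036)&(z<.05)]
print("disc",len(d),cv2.minEnclosingCircle((d[:,:2]*1000).astype(np.float32)),np.median(d[:,2]))
g=blob(c,(230,312,268,350),(-.1,.2),180); q,r,k=cen(c,g,.019); print("square",r,"was 582.8,233.8")
s=shot("side"); P=cloud(s); z=P[:,:,2]
a=P[(z>.2)&(z<.32)&(P[:,:,0]<.5)&(P[:,:,0]>.38)&(abs(P[:,:,1]+.25)<.05)]; print("rod front z",len(a),np.percentile(a[:,2],[5,50,95]) if len(a) else "")
E
python3 fin.py
```

```text
{'eef_pos': array([ 0.514, -0.258,  0.28 ]), 'wrist_force': array([ 0.493, -0.419, -0.879]), 'torque': array([-0.033, -0.015, -0.018]), 'grasp_force': np.float64(58.5)}
G rel mouth u -0.0440 v -0.2720 h 0.2742
x 0.020 z -0.0018 n 217 | x 0.029 z -0.0020 n 162 | x 0.040 z -0.0027 n 378 | x 0.050 z 0.0013 n 275 | x 0.060 z 0.0013 n 287 | x 0.070 z 0.0013 n 312 | x 0.080 z 0.0014 n 350 | x 0.090 z 0.0014 n 361 | x 0.100 z 0.0013 n 405 | x 0.110 z 0.0017 n 380 | 
theta -0.1 deg, axis z at x=0 0.0064
collar edge 0.0397 -> collar face 0.0397 from x=0 along rod
along-rod from mouth: see tip u,h -0.1587 0.2741
axis height at u=0: 0.2739
disc 259 ((472.0364990234375, 27.086727142333984), 25.795658111572266) 0.0403352516494071
square ((582.7929077148438, 233.79278564453125), (46.282081604003906, 46.64336013793945), 36.782161712646484) was 582.8,233.8
rod front z 290 [0.26860717 0.27842051 0.31107693]
```

Rod level at 0.27 m, disc seated, square unmoved. Handing in.

Call:
{"api": "servo_tool", "payload": {
  "motion": [
    [[0, 0, 0, 0, 1], [0, 0, 0, 0, 1], [0, 0, 0, 0, 1], [0, 0, 0, 0, 1], [0, 0, 0, 0, 1]]
  ]
}}

```text
time_s: 26.15
eef_pos: [0.514, -0.2587, 0.2813]
eef_rot: [0.0, 0.074, 0.997, -0.0]
wrist_force: [0.4, 0.4, -2.2]
opening: 0.164
grasp_force: 58.5
```

```bash
python3 -c "
from bench import ctrl
o=ctrl.get_obs(); print(abs(o['dq']).max(),o['grasp_force']); print(ctrl.hand_in())"
```

```text
0.0010093088892345974 58.499831557273865
the job is handed in; nothing more can be done
None
```

I handed the job in at about 26 s, but no verdict came back; by my measurements the blank is seated, the rod went to its stop in the tube and was drawn out, it is now held level about 27 cm up, and the square blank is unmoved.

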